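# Clear the mount plate and snap its dust cap home

## Task

Pick up the square wooden off-cut and use it as a scraper to sweep every wood chip off the aluminium mount plate, then lay the off-cut down on the bench clear of the plate. Take the orange dust cap, set it over the steel stud and press it down past the click until its flange is flush on the plate all round, and keep pressing it firmly: finish while still holding the cap down, without letting go, so that its sealing ring beds in. Leave the block plane, the tape measure and the paint tin where they are.

Things in the scene. Friction and masses are not known exactly. Their poses are not given: they have to be found in the camera images.
- mount_plate: Quick-mount plate for bench tools, fixed to the bench: flat aluminium, 150 mm along its x, 180 mm along its y, 14 mm thick, four flush screws and two flush bushes, a flush black sealing ring round the steel stud that stands fixed in its centre. Origin: centre of its underside, on the bench; z up. Its place varies and it is turned up to 0.3 rad.
- stud_top (a point): Top of the steel stud, on its axis, 41 mm above the bench. The stud is 23 mm in diameter up to 19 mm above the plate, then tapers to a blunt tip 27 mm above the plate. Four spring-loaded steel balls stand out 3.5 mm from its side (to 15 mm from its axis), on the plate's diagonals, 12 mm above the plate.
- stud_foot (a point): Foot of the stud, on its axis, level with the plate's top face, 14 mm above the bench. The cap going down over the stud meets the balls with its underside about 13 mm above the plate; getting over them takes 10 to 15 N. The push drops at about 8 mm, but the cap is locked only when its underside lies on the plate (cap origin at this point).
- dust_cap: Loose orange plastic dust cap, 60 g, mouth down on the bench beside the plate, left or right. Flange 66 mm in diameter, 6 mm thick; above it a ribbed round grip 42 mm in diameter, 6 to 34 mm above the underside, top closed, with a black disc. Origin: centre of its underside; z up; its turn does not matter. Inside, a throat 26 mm in diameter, 3 to 8 mm up, a wider chamber above.
- scraper_block: Loose square wooden off-cut, 45 mm wide (its x), 140 mm long (its y), 45 mm high, about 0.16 kg (varies), lying on the bench beside the plate, on the other side from the cap. Origin: centre of its underside; z up.
- chip1: Loose wood chip 1 of 5, flat, about 21 x 12 x 7 mm, 10 g, lying flat on the mount plate on the +y side of the stud (plate's axes), 30 to 68 mm from it in y and within 45 mm of it in x. Origin: centre of its underside.
- chip2: Loose wood chip 2 of 5, flat, about 23 x 12 x 7 mm, 10 g, lying flat on the mount plate on the +y side of the stud (plate's axes), 30 to 68 mm from it in y and within 45 mm of it in x. Origin: centre of its underside.
- chip3: Loose wood chip 3 of 5, flat, about 24 x 12 x 7 mm, 10 g, lying flat on the mount plate on the +y side of the stud (plate's axes), 30 to 68 mm from it in y and within 45 mm of it in x. Origin: centre of its underside.
- chip4: Loose wood chip 4 of 5, flat, about 21 x 12 x 7 mm, 10 g, lying flat on the mount plate on the -y side of the stud (plate's axes), 30 to 68 mm from it in y and within 45 mm of it in x. Origin: centre of its underside.
- chip5: Loose wood chip 5 of 5, flat, about 23 x 12 x 7 mm, 10 g, lying flat on the mount plate on the -y side of the stud (plate's axes), 30 to 68 mm from it in y and within 45 mm of it in x. Origin: centre of its underside.
- block_plane: Block plane, 52 x 164 x 57 mm, standing behind the plate; leave it alone. Origin: centre of its underside.
- tape_measure: Yellow tape measure, 76 x 94 x 34 mm, behind the plate; leave it alone. Origin: centre of its underside.
- paint_tin: Small paint tin, 78 mm in diameter and 78 mm high, behind the plate to the right; leave it alone. Origin: centre of its underside.

How it is judged:
On the way, in this order (a step that is already met when the one before it is completed fails the run):
1. all five chips are off the plate, while the off-cut is held in the gripper ((z of chip1 in the frame of mount_plate below 0.011 m or x of chip1 in the frame of mount_plate above 0.078 m or x of chip1 in the frame of mount_plate below -0.078 m or y of chip1 in the frame of mount_plate above 0.093 m or y of chip1 in the frame of mount_plate below -0.093 m) and (z of chip2 in the frame of mount_plate below 0.011 m or x of chip2 in the frame of mount_plate above 0.078 m or x of chip2 in the frame of mount_plate below -0.078 m or y of chip2 in the frame of mount_plate above 0.093 m or y of chip2 in the frame of mount_plate below -0.093 m) and (z of chip3 in the frame of mount_plate below 0.011 m or x of chip3 in the frame of mount_plate above 0.078 m or x of chip3 in the frame of mount_plate below -0.078 m or y of chip3 in the frame of mount_plate above 0.093 m or y of chip3 in the frame of mount_plate below -0.093 m) and (z of chip4 in the frame of mount_plate below 0.011 m or x of chip4 in the frame of mount_plate above 0.078 m or x of chip4 in the frame of mount_plate below -0.078 m or y of chip4 in the frame of mount_plate above 0.093 m or y of chip4 in the frame of mount_plate below -0.093 m) and (z of chip5 in the frame of mount_plate below 0.011 m or x of chip5 in the frame of mount_plate above 0.078 m or x of chip5 in the frame of mount_plate below -0.078 m or y of chip5 in the frame of mount_plate above 0.093 m or y of chip5 in the frame of mount_plate below -0.093 m) and contact force between the fingers and scraper_block above 1 N), for 0.2 s.
2. the off-cut lies on the bench clear of the plate, let go (height (world z) of scraper_block below 0.035 m and horizontal distance between scraper_block and mount_plate above 0.11 m and contact force between the fingers and scraper_block below 0.2 N and contact force between scraper_block and mount_plate below 0.2 N and (z of chip1 in the frame of mount_plate below 0.011 m or x of chip1 in the frame of mount_plate above 0.078 m or x of chip1 in the frame of mount_plate below -0.078 m or y of chip1 in the frame of mount_plate above 0.093 m or y of chip1 in the frame of mount_plate below -0.093 m) and (z of chip2 in the frame of mount_plate below 0.011 m or x of chip2 in the frame of mount_plate above 0.078 m or x of chip2 in the frame of mount_plate below -0.078 m or y of chip2 in the frame of mount_plate above 0.093 m or y of chip2 in the frame of mount_plate below -0.093 m) and (z of chip3 in the frame of mount_plate below 0.011 m or x of chip3 in the frame of mount_plate above 0.078 m or x of chip3 in the frame of mount_plate below -0.078 m or y of chip3 in the frame of mount_plate above 0.093 m or y of chip3 in the frame of mount_plate below -0.093 m) and (z of chip4 in the frame of mount_plate below 0.011 m or x of chip4 in the frame of mount_plate above 0.078 m or x of chip4 in the frame of mount_plate below -0.078 m or y of chip4 in the frame of mount_plate above 0.093 m or y of chip4 in the frame of mount_plate below -0.093 m) and (z of chip5 in the frame of mount_plate below 0.011 m or x of chip5 in the frame of mount_plate above 0.078 m or x of chip5 in the frame of mount_plate below -0.078 m or y of chip5 in the frame of mount_plate above 0.093 m or y of chip5 in the frame of mount_plate below -0.093 m)), for 0.2 s.
3. the cap has clicked and is home on the plate, held by the fingers (z of dust_cap in the frame of mount_plate below 0.0155 m and horizontal distance between dust_cap and stud_foot below 0.004 m and angle between dust_cap's own z axis and vertical below 0.06 rad and contact force between the fingers and dust_cap above 2 N), for 0.2 s.
At the end, for the whole second after the job is handed in: Cap locked home: underside within 1.5 mm of the plate's top, 4 mm of the stud's axis, tilt under 0.06 rad, at rest; the fingers still hold it, pressing it on the plate with over 5 N. Chips off the plate; off-cut on the bench, let go, over 110 mm from the plate's centre, not touching it (all of step 2 and all of step 3 and contact force between dust_cap and mount_plate above 5 N and linear speed of dust_cap below 0.02 m/s); the arm keeps its last pose, push and grip.
It fails at once if the block plane is pushed more than 3 cm (distance of block_plane from where it was at the start of the episode above 0.03 m).
It fails at once if the tape measure is pushed more than 3 cm (distance of tape_measure from where it was at the start of the episode above 0.03 m).
It fails at once if the paint tin is pushed more than 3 cm (distance of paint_tin from where it was at the start of the episode above 0.03 m).
It also fails if it takes over 67 s, if anything falls off the work surface, if the arm or the gripper's body presses on something with over 40 N, if the wrist force passes 120 N, or if a joint passes its speed limit or range.

## Robot

A 6-joint arm with a two-finger parallel gripper is mounted at the origin on a cart in front of the work surface, level with it; the furniture and walls round the work are solid. World frame = base frame: x ahead of the robot, y to its left, z up, the work surface at z = 0. Lengths are in m, angles in rad, forces in N, time in s.
With the tool pointing down it reaches from about 0.4 to 0.825 m from the base axis. Payload 7 kg.
Tool frame: the origin (TCP) lies at the very end of the fingers, on their centre line; the grasp point (between the pads) lies arm.hold_point_z behind it (arm.hold_point_z is the distance from the TCP to the grasp point, in m); z points along the fingers, y is the line along which they close (so a half turn about z gives the same grasp; the last joint's range is limited). The gripper opens to 88 mm and grips with 3 to 60 N. Pads are 19 mm wide; open, the fingers measure 130 mm over their backs; the gripper's body (78 mm by 193 mm) begins 47 mm behind the grasp point.
Start: joints at [1.478, 0.359, 0.012, 0, -1.224, -0.288], TCP at [0.251, 0.627, 0.227] pointing down, gripper open.
Joint ranges: [-3.07, 3.07], [-1.43, 2.12], [-1.02, 1.25], [-3.03, 1.67], [-3.05, -0], [-3.03, 3.03]. Speed limits (rad/s): [2.39, 2.39, 3.01, 3.14, 3.14, 3.14].

## Interface

Orientations are given as [roll, pitch, yaw] about the fixed x, y, z axes, in that order (R = Rz(yaw) Ry(pitch) Rx(roll)).
In Python, from station import arm gives the robot as it stands.
- The arm moves only by the tool pendant, called as name([rows], argument=value, ...), one row to a line, values as JSON. Schema: {"type":"object","properties":{"segments":{"type":"array","items":{"type":"object","properties":{"aperture":{"type":"number"},"dx":{"type":"number"},"dy":{"type":"number"},"dz":{"type":"number"},"turn":{"type":"number"}},"additionalProperties":false,"required":["aperture"]},"minItems":1,"maxItems":20},"force":{"type":"number"},"only":{"type":"string"},"quiet":{"type":"boolean"},"lines":{"type":"string"}},"required":["segments"],"additionalProperties":false}. segments is a list of rows, 1 to 20 of them, each an object with the fields aperture (the finger opening in m), dx, dy, dz (the shift in fractions of the full range, 1 being 1 m), turn (a turn about the tool's z in a scale on which 1.0 is pi rad); a field left out counts as zero (the opening has to be given); each row is the pose to reach, as a shift and turn from the pose commanded when the call began, along the tool's axes at that moment; what a row does not reach only later rows make up. A row lasts 1/12 s, in which the tool goes at most 0.0417 m and 0.125 rad, less where a joint would pass 70% of its speed; a pose out of reach is approached as far as the arm can. The fingers move at their own pace and stop on an object; force is the grip in N (left out, the last holds). Time passes only in rows, so rows that do not move let the fingers close. The tool returns the time, the measured TCP pose, the force, the opening and the grip force at its end. only (a regular expression) keeps the lines of the reply that match it, lines (a string "A,B") keeps lines A to B, and quiet returns only ok. Shift and turn numbers lie between -1 and 1, and a call with a number outside is refused. Input that does not fit is refused with a message, and nothing moves.
- arm.get_state(): the state, without advancing time (a new reading comes with each control period).
- arm.grab_frame(name): name is "scene" or "top" or "wrist"; returns the picture (480x640x3 uint8, red, green, blue); there is no depth.
- arm.camera_params(name): a dict with "fx", "fy", "cx", "cy" (pixels), "T" (4x4, takes a point from camera to world coordinates); the wrist camera has in their place "hand_eye" (4x4, takes a point from camera to tool coordinates, whose origin is the TCP and whose axes are the flange's). Camera axes: x right, y down, z forward; pixel columns grow to the right and rows downward; lengths in m; the calibration is good to about 2 mm. A picture is of the moment at which its call begins: read the wrist's pose just before it. camera_params takes no time and is no camera call.
- arm.job_done(): hands the job in; it is judged then, once.
The state is a dict: "t": time; "q": joint angles; "qd": joint speeds; "joint_efforts": joint torques, N m; "eef_pos": TCP position; "ee_rot": TCP orientation; "force": force on the tool from outside, world axes, zero at the start; "moment": the same for the moment, N m; "width": finger opening in m; "gripper_force": force on a finger pad.
Only numpy, scipy, OpenCV 4.12 (cv2) and the standard library are available. Lean on these libraries where they do the work, as an engineer would, in place of code of your own. Each camera call takes 0.05 s, during which the arm holds its last target. There are 200 camera calls.

## Working session

There is one attempt and no reset: what is moved stays moved. The work goes in short steps, Python scripts to look and compute and a tool call to move; the robot and the scene stay as the last step left them, time stands still between calls to the robot, and variables do not carry over. Pictures are saved under pics/ and viewed, at most 10 in all, crops included, and the job is handed in when it is done.

```bash
ls; mkdir -p pics
```

Run:
```python
from station import arm
import cv2,numpy as np
np.set_printoptions(precision=4,suppress=True)
print(arm.get_state(),arm.hold_point_z)
for n in("top","scene"):
    f=arm.grab_frame(n);cv2.imwrite(f"pics/{n}0.png",f[:,:,::-1]);print(n,arm.camera_params(n))
print(arm.camera_params("wrist"))
```

```text
pics
station.py
{'t': 0.0, 'q': array([ 1.4781,  0.3594,  0.011 , -0.0003, -1.2242, -0.2881]), 'qd': array([ 0.0017, -0.001 , -0.0006,  0.    , -0.0005, -0.0003]), 'joint_efforts': array([  0.0005, -58.2718,  29.3053,   6.9967,   0.0069,  -0.0002]), 'eef_pos': array([0.2507, 0.6262, 0.2256]), 'ee_rot': array([ 3.1399, -0.0002, -0.3809]), 'force': array([ 0.1295, -0.6455, -0.563 ]), 'moment': array([ 0.0295, -0.0521, -0.0161]), 'gripper_force': 0.0, 'width': 0.08769949032834536} 0.0188
top {'fx': 545.4358342673165, 'fy': 545.4358342673165, 'cx': 321.5731205344942, 'cy': 237.6448437542396, 'T': array([[ 0.0201, -0.9957,  0.0907,  0.5073],
       [-0.9998, -0.0206, -0.0036,  0.0112],
       [ 0.0054, -0.0906, -0.9959,  1.2805],
       [ 0.    ,  0.    ,  0.    ,  1.    ]])}
scene {'fx': 546.5914634245084, 'fy': 546.5914634245084, 'cx': 314.2031782625081, 'cy': 245.8773183309309, 'T': array([[-0.7033, -0.5281,  0.4759,  0.0984],
       [-0.7108,  0.5311, -0.4611,  0.5163],
       [-0.0092, -0.6626, -0.7489,  0.8977],
       [ 0.    ,  0.    ,  0.    ,  1.    ]])}
{'fx': 382.8939044384249, 'fy': 382.8939044384249, 'cx': 315.25916210297265, 'cy': 238.66521285578605, 'hand_eye': array([[-0.0008, -0.9565, -0.2917,  0.0787],
       [ 1.    , -0.0012,  0.0011, -0.0002],
       [-0.0014, -0.2917,  0.9565, -0.1595],
       [ 0.    ,  0.    ,  0.    ,  1.    ]])}
```

View pics/top0.png

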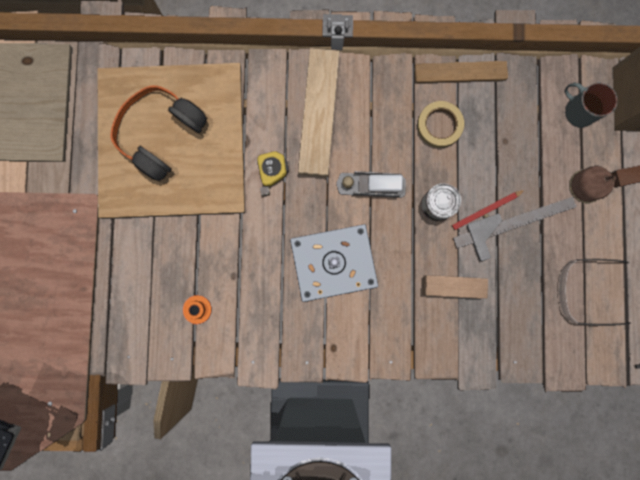

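View pics/scene0.png

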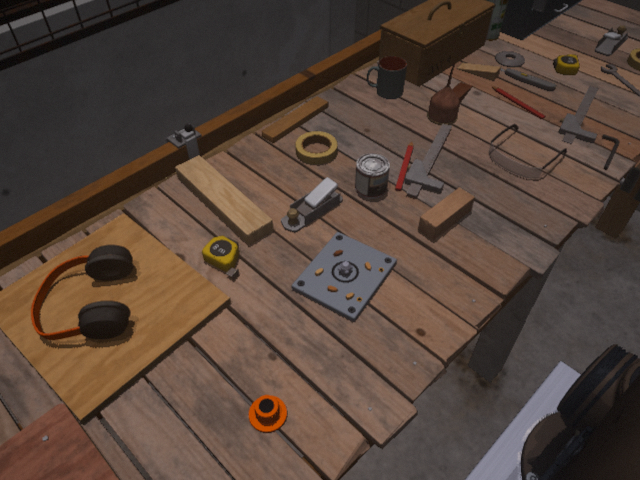

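The pictures show the plate centred near (334,263) in the top view, with corners at (292,239), (367,226), (378,288) and (303,301). The cap is at (198,310), with its black disc at (195,310). The off-cut spans (424..488, 276..300) and the five chips are around the stud. In the scene view the stud tip is near (345,268), the cap disc near (267,405), and the off-cut near (447,212).

Create h.py:
```python
import numpy as np,cv2
from station import arm
from scipy.spatial.transform import Rotation as R
np.set_printoptions(precision=4,suppress=True)
def tool():
    s=arm.get_state();T=np.eye(4);T[:3,:3]=R.from_euler('xyz',s['ee_rot']).as_matrix();T[:3,3]=s['eef_pos'];return T
def ray(n,uv,Tt=None):
    c=arm.camera_params(n);T=c['T'] if n!='wrist' else Tt@c['hand_eye']
    d=T[:3,:3]@[(uv[0]-c['cx'])/c['fx'],(uv[1]-c['cy'])/c['fy'],1];return T[:3,3],d/np.linalg.norm(d)
def onz(r,z): return r[0]+r[1]*(z-r[0][2])/r[1][2]
def tri(*rs):
    A=sum(np.eye(3)-np.outer(d,d) for o,d in rs);b=sum((np.eye(3)-np.outer(d,d))@o for o,d in rs);return np.linalg.solve(A,b)
def proj(n,p,Tt=None):
    c=arm.camera_params(n);T=c['T'] if n!='wrist' else Tt@c['hand_eye']
    q=T[:3,:3].T@(np.array(p)-T[:3,3]);return np.array([c['fx']*q[0]/q[2]+c['cx'],c['fy']*q[1]/q[2]+c['cy']])
```

Run:
```python
from h import *
pt=np.array([(292,239),(367,226),(378,288),(303,301)]);ps=np.array([(294,284),(338,235),(397,262),(353,316)])
P=[onz(ray('top',u),.014) for u in pt];print(np.array(P),np.mean(P,0))
for u in ps: print(onz(ray('scene',u),.014))
print('stud',tri(ray('top',(334,262)),ray('scene',(345,267))))
print('cap',tri(ray('top',(195,310)),ray('scene',(267,405))))
for u in [(425,276),(488,278),(487,300),(424,297)]: print('blk',onz(ray('top',u),.045))
print('chips',[onz(ray('top',u),.02)[:2] for u in [(318,246),(345,243),(311,268),(352,273),(317,284)]])
for n,im in(('top',0),('scene',0)):
    f=cv2.imread(f'pics/{n}0.png')
    x,y=(415,265) if n=='top' else (405,175)
    cv2.imwrite(f'pics/{n}c.png',cv2.resize(f[y:y+70,x:x+90],None,fx=4,fy=4,interpolation=2))
a=cv2.imread('pics/topc.png');b=cv2.imread('pics/scenec.png');cv2.imwrite('pics/blk.png',np.hstack([a,b]))
```

```text
[[ 0.6181  0.0755  0.014 ]
 [ 0.6522 -0.0989  0.014 ]
 [ 0.5084 -0.1262  0.014 ]
 [ 0.4751  0.0466  0.014 ]] [ 0.5634 -0.0257  0.014 ]
[0.6155 0.074  0.014 ]
[ 0.6455 -0.0871  0.014 ]
[ 0.5045 -0.1186  0.014 ]
[0.4777 0.0468 0.014 ]
stud [ 0.5656 -0.0231  0.0274]
cap [0.4505 0.2907 0.0319]
blk [ 0.5376 -0.2289  0.045 ]
blk [ 0.5359 -0.3716  0.045 ]
blk [ 0.4864 -0.369   0.045 ]
blk [ 0.4903 -0.2268  0.045 ]
chips [array([0.6025, 0.0146]), array([ 0.6108, -0.0478]), array([0.5513, 0.0297]), array([ 0.5417, -0.0651]), array([0.5147, 0.0151])]
```

View pics/blk.png

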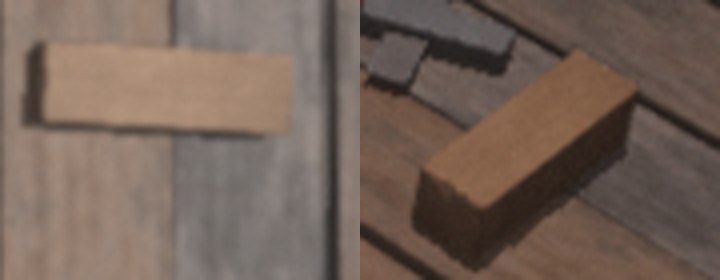

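The zoom gives the off-cut's top-face corners in both views: top (426.8,275.5), (488,279.3), (487.5,298), (425.5,296.3); scene (420.5,218), (460,187), (474.3,198), (435.8,226.3).

Add to h.py:
```python
def go(p,yaw,T=None,ref=None):
    "shift+turn in tool axes from current measured pose to TCP p, yaw"
    T=tool() if T is None else T; d=T[:3,:3].T@(np.array(p)-T[:3,3]); y0=np.arctan2(T[1,0],T[0,0])
    t=(-(yaw-y0)+np.pi)%(2*np.pi)-np.pi; print('go',d,'turn',round(t,4))
def plate(p,yaw,c): c0,s0=np.cos(yaw),np.sin(yaw); d=np.array(p)[:2]-c[:2]; return np.array([c0*d[0]+s0*d[1],-s0*d[0]+c0*d[1]])
```

Run:
```python
from h import *
a=[(426.75,275.5),(488,279.25),(487.5,298),(425.5,296.25)];b=[(420.5,218),(460,187),(474.25,198),(435.75,226.25)]
P=np.array([tri(ray('top',u),ray('scene',v)) for u,v in zip(a,b)]);print(P,P.mean(0))
d=P[0]+P[3]-P[1]-P[2];yb=np.arctan2(-d[0],d[1]);print('block yaw',yb)
c=np.array([.5640,-.0245])
for u in [(318,246),(345,243),(311,268),(352,273),(317,284)]: print('chip',plate(onz(ray('top',u),.02),.187,c))
for n,u in [('plane',(340,195)),('plane',(402,195)),('tin',(425,203)),('tape',(268,195))]: print(n,onz(ray('top',u),.03))
m=P.mean(0); go([m[0],m[1],.20],-np.pi/2+yb)
```

```text
[[ 0.5383 -0.2348  0.0374]
 [ 0.5326 -0.3725  0.0434]
 [ 0.4909 -0.3727  0.0364]
 [ 0.4927 -0.2289  0.0493]] [ 0.5136 -0.3022  0.0416]
block yaw -0.026625668323701137
chip [0.0451 0.0313]
chip [ 0.0416 -0.0316]
chip [-0.0024  0.0556]
chip [-0.0295 -0.0358]
chip [-0.041   0.0481]
plane [ 0.7214 -0.034   0.03  ]
plane [ 0.7244 -0.1778  0.03  ]
tin [ 0.7068 -0.2313  0.03  ]
tape [0.7179 0.1329 0.03  ]
go [0.5892 0.7642 0.027 ] turn 1.2166
```

The manual's scale: turns go in shares of pi rad. Converting my numbers, 1.217 rad / 3.1416 = 0.3874.

pendant([
  {"aperture": 0.085,"dx": 0.1,"dy": 0.13,"turn": 0.0955},
  {"aperture": 0.085,"dx": 0.2,"dy": 0.26,"dz": 0.01,"turn": 0.191},
  {"aperture": 0.085,"dx": 0.4,"dy": 0.52,"dz": 0.02,"turn": 0.382},
  {"aperture": 0.085,"dx": 0.589,"dy": 0.764,"dz": 0.02,"turn": 0.3874},
  {"aperture": 0.085,"dx": 0.589,"dy": 0.764,"dz": 0.02,"turn": 0.3874},
  {"aperture": 0.085,"dx": 0.589,"dy": 0.764,"dz": 0.02,"turn": 0.3874},
  {"aperture": 0.085,"dx": 0.589,"dy": 0.764,"dz": 0.02,"turn": 0.3874},
  {"aperture": 0.085,"dx": 0.589,"dy": 0.764,"dz": 0.02,"turn": 0.3874},
  {"aperture": 0.085,"dx": 0.589,"dy": 0.764,"dz": 0.02,"turn": 0.3874},
  {"aperture": 0.085,"dx": 0.589,"dy": 0.764,"dz": 0.02,"turn": 0.3874},
  {"aperture": 0.085,"dx": 0.589,"dy": 0.764,"dz": 0.02,"turn": 0.3874},
  {"aperture": 0.085,"dx": 0.589,"dy": 0.764,"dz": 0.02,"turn": 0.3874},
  {"aperture": 0.085,"dx": 0.589,"dy": 0.764,"dz": 0.02,"turn": 0.3874},
  {"aperture": 0.085,"dx": 0.589,"dy": 0.764,"dz": 0.02,"turn": 0.3874},
  {"aperture": 0.085,"dx": 0.589,"dy": 0.764,"dz": 0.02,"turn": 0.3874},
  {"aperture": 0.085,"dx": 0.589,"dy": 0.764,"dz": 0.02,"turn": 0.3874},
  {"aperture": 0.085,"dx": 0.589,"dy": 0.764,"dz": 0.02,"turn": 0.3874},
  {"aperture": 0.085,"dx": 0.589,"dy": 0.764,"dz": 0.02,"turn": 0.3874},
  {"aperture": 0.085,"dx": 0.589,"dy": 0.764,"dz": 0.02,"turn": 0.3874},
  {"aperture": 0.085,"dx": 0.589,"dy": 0.764,"dz": 0.02,"turn": 0.3874},
], force=40)

```text
t: 1.77
eef_pos: [0.4778, -0.1773, 0.2091]
ee_rot: [-3.141, 0.0, -1.598]
force: [2.4, 0.5, -0.0]
width: 0.0847
gripper_force: 0.0
```

Run:
```python
from h import *
go([.5136,-.3022,.2],-np.pi/2-.027); T=tool(); np.save('T1.npy',T); cv2.imwrite('pics/w1.png',arm.grab_frame('wrist')[:,:,::-1])
```

```text
go [ 0.1239 -0.0392  0.0091] turn -0.0001
```

pendant([
  {"aperture": 0.085,"dx": 0.124,"dy": -0.039,"dz": 0.009},
  {"aperture": 0.085,"dx": 0.124,"dy": -0.039,"dz": 0.009},
  {"aperture": 0.085,"dx": 0.124,"dy": -0.039,"dz": 0.009},
  {"aperture": 0.085,"dx": 0.124,"dy": -0.039,"dz": 0.009},
  {"aperture": 0.085,"dx": 0.124,"dy": -0.039,"dz": 0.009},
  {"aperture": 0.085,"dx": 0.124,"dy": -0.039,"dz": 0.009},
])

```text
t: 2.32
eef_pos: [0.5129, -0.3002, 0.1994]
ee_rot: [3.14, 0.001, -1.599]
force: [-0.3, -0.8, -0.5]
width: 0.0851
gripper_force: 0.0
```

Run:
```python
from h import *
T=tool(); np.save('T2.npy',T); cv2.imwrite('pics/w2.png',arm.grab_frame('wrist')[:,:,::-1]);print(T)
a=cv2.imread('pics/w1.png');b=cv2.imread('pics/w2.png');cv2.imwrite('pics/w12.png',cv2.resize(np.hstack([a,b]),(800,300),interpolation=cv2.INTER_AREA))
```

```text
[[-0.0287 -0.9996 -0.0016  0.5129]
 [-0.9996  0.0287  0.0006 -0.3002]
 [-0.0006  0.0016 -1.      0.1994]
 [ 0.      0.      0.      1.    ]]
```

View pics/w12.png

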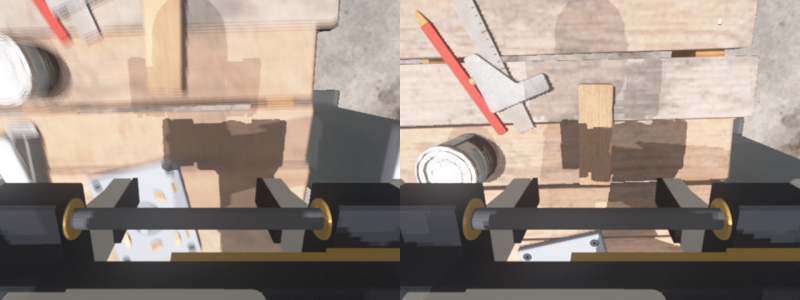

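The second wrist picture shows the off-cut between the fingers' lanes, with its top face at columns 179–214 and rows 84–180 in half-scale. I'll check the prediction against this and refine it.

Run:
```python
from h import *
T=np.load('T2.npy')
c=np.array([.5136,-.3022]);y=-.027
for sx,sy in [(1,1),(1,-1),(-1,-1),(-1,1)]:
    v=np.array([sx*.0225,sy*.07]);p=c+[np.cos(y)*v[0]-np.sin(y)*v[1],np.sin(y)*v[0]+np.cos(y)*v[1]]
    print(sx,sy,proj('wrist',[*p,.045],T))
print(ray('wrist',(287,134),T)and [onz(ray('wrist',u,T),.045) for u in [(287,134),(339,134)]])
f=cv2.imread('pics/w2.png');g=f[100:320,240:400];cv2.imwrite('pics/w2c.png',cv2.resize(g,None,fx=2.5,fy=2.5,interpolation=2))
```

```text
1 1 [288.8293 293.6754]
1 -1 [284.8261 131.4089]
-1 -1 [341.8299 131.2594]
-1 1 [339.0617 293.5183]
[array([ 0.5326, -0.3708,  0.045 ]), array([ 0.4915, -0.3695,  0.045 ])]
```

View pics/w2c.png

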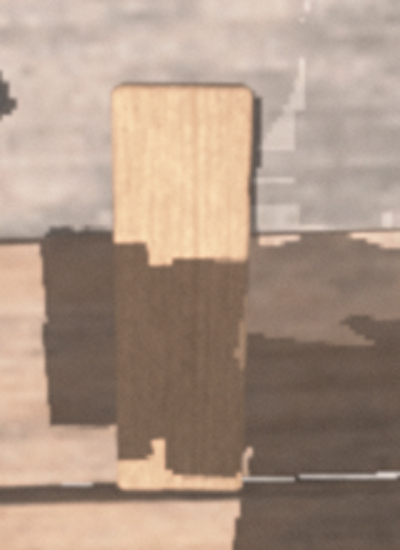

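Run:
```python
from h import *
go([.5146,-.3002,.018],-np.pi/2-.04)
```

```text
go [ 0.0007 -0.0017  0.1819] turn 0.0126
```

In the tool's units: 0.013 rad / 3.1416 = 0.0041.

pendant([
  {"aperture": 0.085,"dx": 0.001,"dy": -0.002,"dz": 0.04,"turn": 0.0041},
  {"aperture": 0.085,"dx": 0.001,"dy": -0.002,"dz": 0.08,"turn": 0.0041},
  {"aperture": 0.085,"dx": 0.001,"dy": -0.002,"dz": 0.12,"turn": 0.0041},
  {"aperture": 0.085,"dx": 0.001,"dy": -0.002,"dz": 0.15,"turn": 0.0041},
  {"aperture": 0.085,"dx": 0.001,"dy": -0.002,"dz": 0.17,"turn": 0.0041},
  {"aperture": 0.085,"dx": 0.001,"dy": -0.002,"dz": 0.182,"turn": 0.0041},
  {"aperture": 0.085,"dx": 0.001,"dy": -0.002,"dz": 0.182,"turn": 0.0041},
  {"aperture": 0.03,"dx": 0.001,"dy": -0.002,"dz": 0.182,"turn": 0.0041},
  {"aperture": 0.03,"dx": 0.001,"dy": -0.002,"dz": 0.182,"turn": 0.0041},
  {"aperture": 0.03,"dx": 0.001,"dy": -0.002,"dz": 0.182,"turn": 0.0041},
  {"aperture": 0.03,"dx": 0.001,"dy": -0.002,"dz": 0.182,"turn": 0.0041},
  {"aperture": 0.03,"dx": 0.001,"dy": -0.002,"dz": 0.182,"turn": 0.0041},
  {"aperture": 0.03,"dx": 0.001,"dy": -0.002,"dz": 0.182,"turn": 0.0041},
], force=50)

```text
t: 3.45
eef_pos: [0.5158, -0.3011, 0.019]
ee_rot: [-3.14, -0.0, -1.611]
force: [-0.4, -0.9, 0.1]
width: 0.0507
gripper_force: 0.0
```

Run:
```python
from h import *
print(arm.get_state()['eef_pos'])
```

```text
[ 0.5158 -0.3011  0.019 ]
```

pendant([
  {"aperture": 0.03},
  {"aperture": 0.03},
  {"aperture": 0.03},
  {"aperture": 0.03,"dz": -0.02},
  {"aperture": 0.03,"dz": -0.06},
  {"aperture": 0.03,"dz": -0.1},
  {"aperture": 0.03,"dz": -0.1},
  {"aperture": 0.03,"dz": -0.1},
])

```text
t: 4.12
eef_pos: [0.517, -0.3014, 0.1206]
ee_rot: [-3.137, -0.001, -1.611]
force: [0.6, -0.4, -3.6]
width: 0.0445
gripper_force: 50.0
```

Run:
```python
from h import *
c=np.array([.5640,-.0245]);y=.187
T=tool();np.save('T3.npy',T);print(T)
Rm=np.array([[np.cos(y),-np.sin(y)],[np.sin(y),np.cos(y)]])
cv2.imwrite('pics/top1.png',arm.grab_frame('top')[:,:,::-1])
# start of sweep on -y side: block centre at plate (+.095,-.088)
for v in [(.095,-.088),(-.07,-.088),(.095,.088),(-.07,.088)]:
    p=c+Rm@v; print(v,p); go([*p,.119],-np.pi/2+y)
```

```text
[[-0.0401 -0.9992  0.005   0.517 ]
 [-0.9992  0.0401 -0.001  -0.3014]
 [ 0.0008 -0.005  -1.      0.1206]
 [ 0.      0.      0.      1.    ]]
(0.095, -0.088) [ 0.6737 -0.0933]
go [-0.2138 -0.1497 -0.0002] turn -0.2275
(-0.07, -0.088) [ 0.5116 -0.124 ]
go [-0.1766  0.011  -0.0005] turn -0.2275
(0.095, 0.088) [0.641  0.0796]
go [-0.3853 -0.11   -0.0002] turn -0.2275
(-0.07, 0.088) [0.4789 0.049 ]
go [-0.3481  0.0507 -0.0004] turn -0.2275
```

Run:
```python
from h import *
for n,(x0,y0,x1,y1) in {'top':(280,215,390,312),'scene':(280,225,410,325)}.items():
    f=cv2.imread(f'pics/{n}0.png')[y0:y1,x0:x1]; g=cv2.resize(f,None,fx=6,fy=6,interpolation=cv2.INTER_CUBIC).astype(int)
    m=((g[:,:,0]-g[:,:,2]>4)&(g.sum(2)>220)).astype(np.uint8)
    k=max(cv2.findContours(m,0,1)[0],key=cv2.contourArea);h=cv2.convexHull(k)
    a=cv2.approxPolyDP(h,25,True)[:,0]; a=(a+.5)/6-.5+[x0,y0]
    P=np.array([onz(ray(n,u),.014) for u in a]);print(n,a.tolist());print(P,P.mean(0))
    if len(P)==4:
        for i in range(4): d=P[i]-P[i-1];print(np.linalg.norm(d),np.arctan2(d[1],d[0])%(np.pi/2))
```

```text
top [[364.5833333333333, 225.08333333333334], [376.9166666666667, 285.9166666666667], [302.4166666666667, 300.5833333333333], [290.75, 239.08333333333334]]
[[ 0.6542 -0.0932  0.014 ]
 [ 0.5132 -0.1236  0.014 ]
 [ 0.476   0.0479  0.014 ]
 [ 0.6178  0.0784  0.014 ]] [ 0.5653 -0.0226  0.014 ]
0.17548171731387463 0.20894895722206175
0.1442944765863292 0.21219958640986158
0.17553619939986892 0.21336295566900731
0.14506912548262518 0.21181845486150996
scene [[337.25, 232.08333333333334], [395.4166666666667, 259.4166666666667], [353.75, 317.5833333333333], [292.0833333333333, 285.75]]
[[ 0.6527 -0.0922  0.014 ]
 [ 0.5114 -0.1217  0.014 ]
 [ 0.4742  0.0485  0.014 ]
 [ 0.615   0.0798  0.014 ]] [ 0.5633 -0.0214  0.014 ]
0.17615505572712503 0.21612394323849315
0.14440631314598582 0.20570540860645137
0.17420649362565652 0.21515872728605667
0.14423101292575588 0.21920350973888514
```

Run:
```python
from h import *
c=np.array([.5643,-.0220]);y=.212
Rm=np.array([[np.cos(y),-np.sin(y)],[np.sin(y),np.cos(y)]])
for u in [(318,246),(345,243),(311,268),(352,273),(317,284)]: print('chip',plate(onz(ray('top',u),.02),y,c))
off=np.array([0,.001])
for v in [(.081,-.0885),(-.075,-.0885),(.085,.0885),(-.075,.0885)]:
    p=c+Rm@v; print(v,p); go([*p,.1206],-np.pi/2+y-.0)
```

```text
chip [0.0451 0.0277]
chip [ 0.04  -0.035]
chip [-0.0019  0.0533]
chip [-0.0312 -0.0374]
chip [-0.0406  0.0467]
(0.081, -0.0885) [ 0.6621 -0.0915]
go [-0.2152 -0.1381 -0.0019] turn -0.2525
(-0.075, -0.0885) [ 0.5096 -0.1243]
go [-0.1762  0.013  -0.0021] turn -0.2525
(0.085, 0.0885) [0.6288 0.0824]
go [-0.3876 -0.0977 -0.0018] turn -0.2525
(-0.075, 0.0885) [0.4724 0.0487]
go [-0.3476  0.0572 -0.002 ] turn -0.2525
```

In the tool's units: -0.2525 rad / 3.1416 = -0.0804.

pendant([
  {"aperture": 0.03,"dx": -0.03,"dy": -0.02,"turn": -0.0318},
  {"aperture": 0.03,"dx": -0.065,"dy": -0.042,"turn": -0.0637},
  {"aperture": 0.03,"dx": -0.1,"dy": -0.064,"turn": -0.0804},
  {"aperture": 0.03,"dx": -0.135,"dy": -0.086,"turn": -0.0804},
  {"aperture": 0.03,"dx": -0.17,"dy": -0.108,"turn": -0.0804},
  {"aperture": 0.03,"dx": -0.2,"dy": -0.13,"turn": -0.0804},
  {"aperture": 0.03,"dx": -0.215,"dy": -0.138,"turn": -0.0804},
  {"aperture": 0.03,"dx": -0.215,"dy": -0.138,"turn": -0.0804},
  {"aperture": 0.03,"dx": -0.215,"dy": -0.138,"turn": -0.0804},
])

```text
t: 4.92
eef_pos: [0.661, -0.0906, 0.1155]
ee_rot: [3.137, 0.001, -1.357]
force: [-0.3, -0.3, -1.3]
width: 0.0447
gripper_force: 50.0
```

Run:
```python
from h import *
T=tool();print(T);np.save('T4.npy',T)
go([.6621,-.0915,.12],-np.pi/2+.212)
cv2.imwrite('pics/w4.png',arm.grab_frame('wrist')[:,:,::-1])
```

```text
[[ 0.2123 -0.9772 -0.0043  0.661 ]
 [-0.9772 -0.2123 -0.0001 -0.0906]
 [-0.0008  0.0042 -1.      0.1155]
 [ 0.      0.      0.      1.    ]]
go [ 0.0011 -0.0009 -0.0045] turn 0.002
```

pendant([
  {"aperture": 0.03,"dx": 0.001,"dz": 0.03},
  {"aperture": 0.03,"dx": 0.001,"dz": 0.055},
  {"aperture": 0.03,"dx": 0.001,"dz": 0.07},
  {"aperture": 0.03,"dx": 0.001,"dz": 0.075},
  {"aperture": 0.03,"dx": 0.001,"dz": 0.075},
  {"aperture": 0.03,"dx": 0.001,"dz": 0.075},
])

```text
t: 5.47
eef_pos: [0.6621, -0.0936, 0.0436]
ee_rot: [3.141, -0.0, -1.359]
force: [0.6, -0.1, -1.3]
width: 0.0448
gripper_force: 50.0
```

Run:
```python
from h import *
print(arm.get_state()['eef_pos'],tool()[2,:3])
cv2.imwrite('pics/w5.png',arm.grab_frame('scene')[150:390,240:560,::-1]);
a=cv2.imread('pics/w4.png');b=cv2.resize(cv2.imread('pics/w5.png'),None,fx=2,fy=2,interpolation=2);cv2.imwrite('pics/w45.png',cv2.resize(np.hstack([a,b]),(800,300),interpolation=3))
```

```text
[ 0.6621 -0.0936  0.0436] [ 0.0003  0.0001 -1.    ]
```

View pics/w45.png

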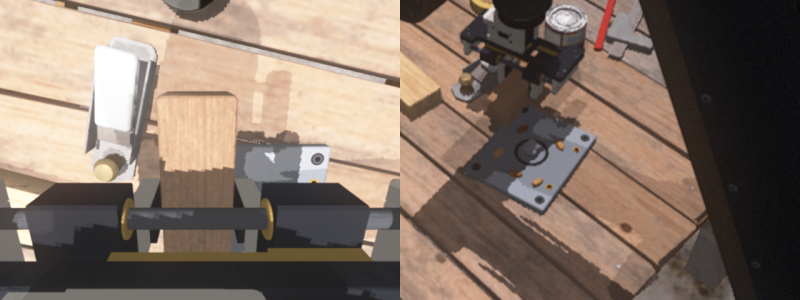

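pendant([
  {"aperture": 0.03,"dz": 0.006},
  {"aperture": 0.03,"dz": 0.0095},
  {"aperture": 0.03,"dz": 0.0095},
  {"aperture": 0.03,"dy": 0.01,"dz": 0.0095},
  {"aperture": 0.03,"dy": 0.022,"dz": 0.0095},
  {"aperture": 0.03,"dy": 0.034,"dz": 0.0095},
  {"aperture": 0.03,"dy": 0.046,"dz": 0.0095},
  {"aperture": 0.03,"dy": 0.058,"dz": 0.0095},
  {"aperture": 0.03,"dy": 0.07,"dz": 0.0095},
  {"aperture": 0.03,"dy": 0.082,"dz": 0.0095},
  {"aperture": 0.03,"dy": 0.094,"dz": 0.0095},
  {"aperture": 0.03,"dy": 0.106,"dz": 0.0095},
  {"aperture": 0.03,"dy": 0.118,"dz": 0.0095},
  {"aperture": 0.03,"dy": 0.13,"dz": 0.0095},
  {"aperture": 0.03,"dy": 0.142,"dz": 0.0095},
  {"aperture": 0.03,"dy": 0.15,"dz": 0.0095},
  {"aperture": 0.03,"dy": 0.156,"dz": 0.0095},
  {"aperture": 0.03,"dy": 0.156,"dz": 0.0095},
])

```text
t: 7.02
eef_pos: [0.5084, -0.1259, 0.0339]
ee_rot: [3.141, 0.0, -1.359]
force: [-1.5, 0.1, -2.6]
width: 0.0446
gripper_force: 50.0
```

Run:
```python
from h import *
s=arm.get_state();print(s['eef_pos'],s['force'],s['moment'])
cv2.imwrite('pics/top2.png',cv2.resize(arm.grab_frame('top')[200:340,260:420,::-1],None,fx=3,fy=3,interpolation=2))
```

```text
[ 0.5084 -0.1259  0.0339] [-1.4865  0.1191 -2.5991] [0.0585 0.0383 0.0181]
```

View pics/top2.png

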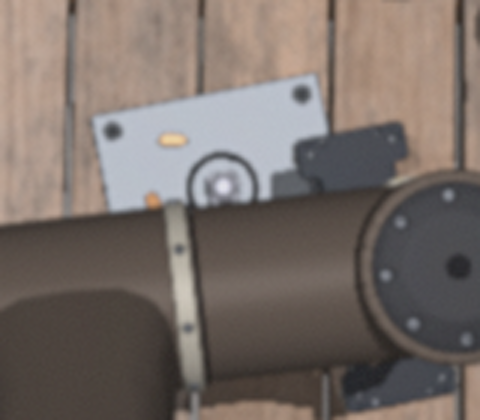

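pendant([
  {"aperture": 0.03,"dz": -0.03},
  {"aperture": 0.03,"dz": -0.055},
  {"aperture": 0.03,"dx": -0.028,"dy": -0.025,"dz": -0.055},
  {"aperture": 0.03,"dx": -0.056,"dy": -0.05,"dz": -0.055},
  {"aperture": 0.03,"dx": -0.084,"dy": -0.076,"dz": -0.055},
  {"aperture": 0.03,"dx": -0.112,"dy": -0.1,"dz": -0.055},
  {"aperture": 0.03,"dx": -0.14,"dy": -0.127,"dz": -0.055},
  {"aperture": 0.03,"dx": -0.165,"dy": -0.15,"dz": -0.055},
  {"aperture": 0.03,"dx": -0.176,"dy": -0.16,"dz": -0.055},
  {"aperture": 0.03,"dx": -0.176,"dy": -0.16,"dz": -0.055},
  {"aperture": 0.03,"dx": -0.176,"dy": -0.16,"dz": -0.03},
  {"aperture": 0.03,"dx": -0.176,"dy": -0.16,"dz": -0.01},
  {"aperture": 0.03,"dx": -0.176,"dy": -0.16},
  {"aperture": 0.03,"dx": -0.176,"dy": -0.16},
])

```text
t: 8.23
eef_pos: [0.6287, 0.0796, 0.0329]
ee_rot: [3.14, -0.001, -1.358]
force: [0.0, 0.4, -1.1]
width: 0.0448
gripper_force: 49.8
```

```bash
python3 - <<'E'
from h import *
go([.629,.0824,.0335],-np.pi/2+.212)
E
```

```text
go [-0.0027 -0.0009 -0.0006] turn 0.0008
```

pendant([
  {"aperture": 0.03,"dy": 0.01},
  {"aperture": 0.03,"dy": 0.022},
  {"aperture": 0.03,"dy": 0.034},
  {"aperture": 0.03,"dy": 0.046},
  {"aperture": 0.03,"dy": 0.058},
  {"aperture": 0.03,"dy": 0.07},
  {"aperture": 0.03,"dy": 0.082},
  {"aperture": 0.03,"dy": 0.094},
  {"aperture": 0.03,"dy": 0.106},
  {"aperture": 0.03,"dy": 0.118},
  {"aperture": 0.03,"dy": 0.13},
  {"aperture": 0.03,"dy": 0.142},
  {"aperture": 0.03,"dy": 0.152},
  {"aperture": 0.03,"dy": 0.16},
  {"aperture": 0.03,"dy": 0.16},
  {"aperture": 0.03,"dy": 0.16,"dz": -0.03},
  {"aperture": 0.03,"dy": 0.16,"dz": -0.07},
  {"aperture": 0.03,"dy": 0.16,"dz": -0.1},
  {"aperture": 0.03,"dy": 0.16,"dz": -0.1},
])

```text
t: 9.82
eef_pos: [0.4767, 0.0478, 0.1402]
ee_rot: [-3.131, 0.001, -1.357]
force: [1.9, -0.2, -2.2]
width: 0.0446
gripper_force: 49.8
```

```bash
python3 - <<'E'
from h import *
s=arm.get_state();print(s['eef_pos'],s['force'],s['moment'])
for n in('top','scene'):cv2.imwrite(f'pics/{n}3.png',arm.grab_frame(n)[:,:,::-1])
a=cv2.imread('pics/top3.png')[180:340,230:430];b=cv2.imread('pics/scene3.png')[200:360,230:430]
cv2.imwrite('pics/ts3.png',cv2.resize(np.hstack([a,b]),None,fx=2,fy=2,interpolation=2))
E
```

```text
[0.4767 0.0478 0.1402] [ 1.9253 -0.1647 -2.1573] [ 0.2066 -0.27   -0.0152]
```

View pics/ts3.png

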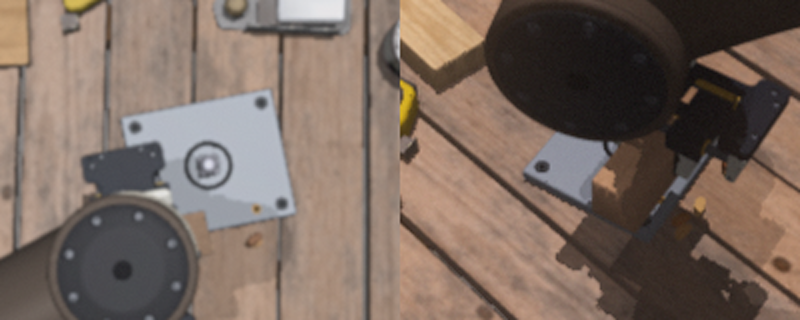

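The far side of the plate is bare, and one chip lies off it near top pixel (357,300). I'll carry the off-cut back to its old place and look again before letting go.

In the tool's units: 0.25 rad / 3.1416 = 0.0796.

pendant([
  {"aperture": 0.03,"dx": 0.04},
  {"aperture": 0.03,"dx": 0.08},
  {"aperture": 0.03,"dx": 0.12},
  {"aperture": 0.03,"dx": 0.16},
  {"aperture": 0.03,"dx": 0.2},
  {"aperture": 0.03,"dx": 0.24},
  {"aperture": 0.03,"dx": 0.28,"dy": 0.01,"turn": 0.0159},
  {"aperture": 0.03,"dx": 0.32,"dy": 0.02,"turn": 0.0318},
  {"aperture": 0.03,"dx": 0.34,"dy": 0.03,"turn": 0.0477},
  {"aperture": 0.03,"dx": 0.35,"dy": 0.035,"turn": 0.0637},
  {"aperture": 0.03,"dx": 0.35,"dy": 0.035,"turn": 0.0796},
  {"aperture": 0.03,"dx": 0.35,"dy": 0.035,"turn": 0.0796},
  {"aperture": 0.03,"dx": 0.35,"dy": 0.035,"turn": 0.0796},
])

```text
t: 11.0
eef_pos: [0.5115, -0.3031, 0.1322]
ee_rot: [3.139, 0.001, -1.607]
force: [-0.3, -0.0, -1.7]
width: 0.045
gripper_force: 49.8
```

```bash
python3 - <<'E'
from h import *
go([.515,-.3,.019],-np.pi/2-.04)
for n in('top','scene'):cv2.imwrite(f'pics/{n}4.png',arm.grab_frame(n)[:,:,::-1])
a=cv2.imread('pics/top4.png')[200:360,270:470];b=cv2.imread('pics/scene4.png')[210:370,270:470]
cv2.imwrite('pics/ts4.png',cv2.resize(np.hstack([a,b]),None,fx=2,fy=2,interpolation=2))
E
```

```text
go [-0.0031 -0.0037  0.1132] turn 0.0033
```

View pics/ts4.png

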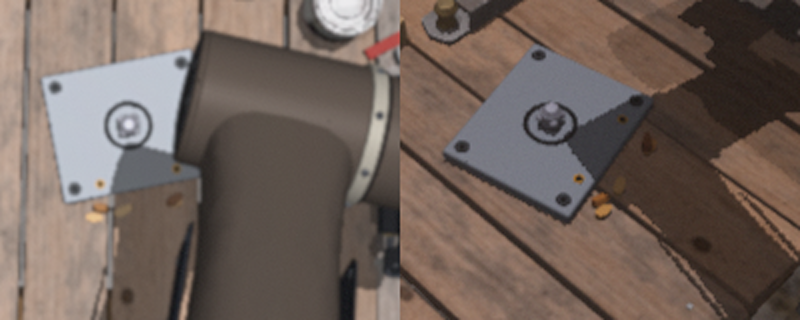

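The plate looks bare from the scene camera. Chips lie on the bench beyond its near edge, in scene crop at (602,212), (600,198), (618,185) and (647,143). I'll check this numerically, including the plate's rim.

Run:
```python
from h import *
c=np.array([.5643,-.0220]);y=.212
for k,n in ((0,'scene'),(4,'scene'),(4,'top')):
    f=cv2.imread(f'pics/{n}{k}.png').astype(int)
    for name,poly,z in [('plate',[(.075,.09),(.075,-.09),(-.075,-.09),(-.075,.09)],.014),('front',[(-.075,.13),(-.075,-.13),(-.14,-.13),(-.14,.13)],0.005)]:
        Rm=np.array([[np.cos(y),-np.sin(y)],[np.sin(y),np.cos(y)]])
        q=np.array([proj(n,[*(c+Rm@v),z]) for v in poly])
        m=np.zeros(f.shape[:2],np.uint8);cv2.fillPoly(m,[np.round(q).astype(int)],1)
        r=f[:,:,2]/(f[:,:,0]+1.)
        o=((r>(1.15 if name=='plate' else 2.1))&(m>0)&(f[:,:,2]>30)).astype(np.uint8)
        N,_,st,ce=cv2.connectedComponentsWithStats(o)
        print(k,n,name,[(int(st[i][4]),ce[i].round(0).tolist(),plate(onz(ray(n,ce[i]),z+.005),y,c).round(3).tolist()) for i in range(1,N) if st[i][4]>3])
```

```text
0 scene plate [(5, [336.0, 232.0], [0.071, -0.081]), (5, [329.0, 240.0], [0.072, -0.054]), (5, [322.0, 248.0], [0.072, -0.026]), (43, [338.0, 252.0], [0.038, -0.034]), (4, [314.0, 256.0], [0.073, 0.003]), (43, [367.0, 265.0], [-0.033, -0.037]), (4, [308.0, 264.0], [0.073, 0.025]), (23, [381.0, 269.0], [-0.061, -0.043]), (20, [297.0, 277.0], [0.073, 0.069]), (47, [319.0, 271.0], [0.044, 0.032]), (57, [332.0, 288.0], [-0.002, 0.054]), (45, [349.0, 295.0], [-0.04, 0.05]), (26, [359.0, 299.0], [-0.061, 0.047])]
0 scene front []
4 scene plate [(5, [336.0, 232.0], [0.071, -0.081]), (4, [328.0, 240.0], [0.072, -0.052]), (5, [322.0, 248.0], [0.072, -0.026]), (4, [314.0, 256.0], [0.073, 0.003]), (4, [308.0, 264.0], [0.073, 0.025]), (22, [381.0, 269.0], [-0.061, -0.043]), (20, [297.0, 277.0], [0.073, 0.069]), (24, [359.0, 299.0], [-0.061, 0.047])]
4 scene front [(15, [395.0, 281.0], [-0.098, -0.038]), (82, [370.0, 312.0], [-0.093, 0.056])]
4 top plate [(485, [368.0, 268.0], [-0.027, -0.075]), (4, [292.0, 256.0], [0.035, 0.091]), (4, [293.0, 260.0], [0.023, 0.091]), (4, [296.0, 276.0], [-0.014, 0.091]), (4, [297.0, 282.0], [-0.026, 0.091]), (4, [299.0, 292.0], [-0.052, 0.091]), (18, [320.0, 292.0], [-0.059, 0.044]), (4, [358.0, 291.0], [-0.075, -0.044]), (4, [302.0, 302.0], [-0.074, 0.089])]
4 top front []
```

pendant([
  {"aperture": 0.03,"dx": -0.003,"dy": -0.003,"dz": 0.04},
  {"aperture": 0.03,"dx": -0.003,"dy": -0.003,"dz": 0.08},
  {"aperture": 0.03,"dx": -0.003,"dy": -0.003,"dz": 0.1},
  {"aperture": 0.03,"dx": -0.003,"dy": -0.003,"dz": 0.108},
  {"aperture": 0.03,"dx": -0.003,"dy": -0.003,"dz": 0.113},
  {"aperture": 0.03,"dx": -0.003,"dy": -0.003,"dz": 0.113},
])

```text
t: 11.6
eef_pos: [0.5157, -0.3, 0.0206]
ee_rot: [3.141, -0.0, -1.607]
force: [0.9, 0.6, -1.6]
width: 0.0448
gripper_force: 49.8
```

pendant([
  {"aperture": 0.03,"dz": 0.002},
  {"aperture": 0.03,"dz": 0.002},
  {"aperture": 0.085,"dz": 0.002},
  {"aperture": 0.085,"dz": 0.002},
  {"aperture": 0.085,"dz": 0.002},
  {"aperture": 0.085,"dz": 0.002},
  {"aperture": 0.085,"dz": 0.002},
  {"aperture": 0.085,"dz": 0.002},
  {"aperture": 0.085,"dz": -0.04},
  {"aperture": 0.085,"dz": -0.08},
  {"aperture": 0.085,"dz": -0.12},
  {"aperture": 0.085,"dz": -0.16},
  {"aperture": 0.085,"dz": -0.17},
])

```text
t: 12.68
eef_pos: [0.5181, -0.3016, 0.1982]
ee_rot: [-3.132, -0.004, -1.607]
force: [0.4, -0.7, 1.5]
width: 0.0852
gripper_force: 0.0
```

```bash
python3 - <<'E'
from h import *
# cap seg in original pics: orange blob + dark disc
for n,z in(('top',0),('scene',0)):
    f=cv2.imread(f'pics/{n}0.png');h=cv2.cvtColor(f,cv2.COLOR_BGR2HSV)
    x0,y0,x1,y1=(170,285,225,335) if n=='top' else (235,380,300,440)
    m=(cv2.inRange(h,(0,170,90),(20,255,255)));s=np.zeros_like(m);s[y0:y1,x0:x1]=m[y0:y1,x0:x1]
    k=max(cv2.findContours(s,0,1)[0],key=cv2.contourArea);e=cv2.fitEllipse(cv2.convexHull(k))
    hole=cv2.bitwise_and(cv2.fillPoly(np.zeros_like(s),[k],255),255-s);M=cv2.moments(hole)
    d=(M['m10']/M['m00'],M['m01']/M['m00']);print(n,e,d,onz(ray(n,e[0]),.004),onz(ray(n,d),.034),M['m00']/255)
go([.45,.29,.2],-np.pi/2)
E
```

```text
top ((196.77490234375, 309.28680419921875), (26.566967010498047, 26.823652267456055), 31.909818649291992) (193.98, 309.77) [0.4508 0.2927 0.004 ] [0.4509 0.2924 0.034 ] 100.0
scene ((267.2237548828125, 413.150634765625), (36.3765754699707, 38.92024612426758), 61.48443603515625) (267.07038123167155, 412.50439882697947) [0.4506 0.2931 0.004 ] [0.4398 0.3    0.034 ] 341.0
go [-0.5887  0.0896 -0.0048] turn -0.0365
```

pendant([
  {"aperture": 0.085,"dx": -0.04,"dy": -0.006},
  {"aperture": 0.085,"dx": -0.08,"dy": -0.012},
  {"aperture": 0.085,"dx": -0.12,"dy": -0.018},
  {"aperture": 0.085,"dx": -0.16,"dy": -0.024},
  {"aperture": 0.085,"dx": -0.2,"dy": -0.03},
  {"aperture": 0.085,"dx": -0.225,"dy": -0.034},
  {"aperture": 0.085,"dx": -0.24,"dy": -0.036},
  {"aperture": 0.085,"dx": -0.24,"dy": -0.036},
  {"aperture": 0.085,"dx": -0.24,"dy": -0.036},
])

```text
t: 13.43
eef_pos: [0.5603, -0.0609, 0.1906]
ee_rot: [3.141, -0.0, -1.606]
force: [-0.7, 0.1, -0.0]
width: 0.0847
gripper_force: 0.0
```

```bash
cat > st.py <<'E'
from h import *
import sys
k=sys.argv[1]
T=tool();f=arm.grab_frame('wrist');cv2.imwrite(f'pics/s{k}.png',f[:,:,::-1]);np.save(f's{k}.npy',T)
p=proj('wrist',[.5643,-.022,.014],T);print(T[:3,3],p)
E
python3 st.py 1
```

```text
[ 0.5603 -0.0609  0.1906] [312.0497 254.9831]
```

pendant([
  {"aperture": 0.085,"dx": -0.04},
  {"aperture": 0.085,"dx": -0.06},
  {"aperture": 0.085,"dx": -0.06},
  {"aperture": 0.085,"dx": -0.06},
])

```text
t: 13.82
eef_pos: [0.5624, -0.002, 0.1907]
ee_rot: [3.141, -0.0, -1.608]
force: [0.3, -0.5, 0.0]
width: 0.0847
gripper_force: 0.0
```

```bash
python3 st.py 2
```

Run:
```python
from h import *
a=[]
for k in '12':
    T=np.load(f's{k}.npy');p=proj('wrist',[.5643,-.022,.014],T);f=cv2.imread(f'pics/s{k}.png')
    x,y=[int(max(0,v-75)) for v in p];g=f[y:y+150,x:x+150];print(x,y,g.shape);a.append(cv2.resize(g,(400,400),interpolation=2))
cv2.imwrite('pics/s12.png',np.hstack(a))
```

```text
[ 0.5624 -0.002   0.1907] [311.8263 192.1001]
237 179 (150, 150, 3)
236 117 (150, 150, 3)
```

View pics/s12.png

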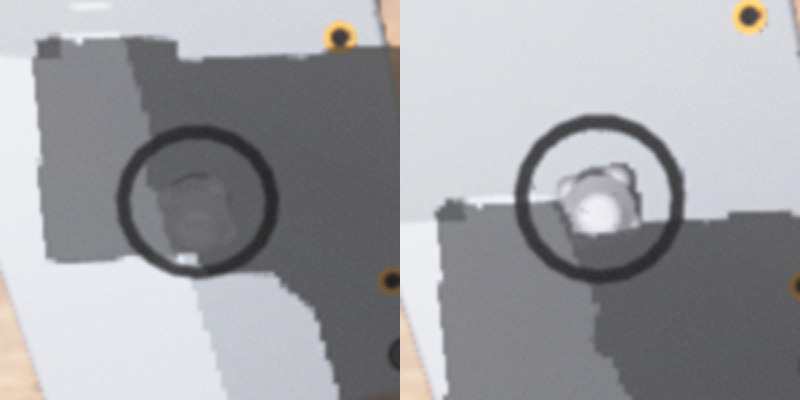

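The ring round the stud is centred at about (311.2,254.4) in the first wrist picture and (310.8,191.4) in the second. That puts the stud axis near (0.565, -0.0223). Next is the cap.

Run:
```python
from h import *
for k,u in(('1',(311.2,254.4)),('2',(310.8,191.4))): print(onz(ray('wrist',u,np.load(f's{k}.npy')),.014))
go([.4507,.27,.19],-1.607)
```

```text
[ 0.5651 -0.0226  0.014 ]
[ 0.5652 -0.0227  0.014 ]
go [-0.2681  0.1219  0.0007] turn -0.0017
```

pendant([
  {"aperture": 0.085,"dx": -0.04,"dy": 0.017},
  {"aperture": 0.085,"dx": -0.08,"dy": 0.034},
  {"aperture": 0.085,"dx": -0.12,"dy": 0.051},
  {"aperture": 0.085,"dx": -0.16,"dy": 0.068},
  {"aperture": 0.085,"dx": -0.2,"dy": 0.085},
  {"aperture": 0.085,"dx": -0.24,"dy": 0.095},
  {"aperture": 0.085,"dx": -0.26,"dy": 0.1},
  {"aperture": 0.085,"dx": -0.267,"dy": 0.102},
  {"aperture": 0.085,"dx": -0.267,"dy": 0.102},
  {"aperture": 0.085,"dx": -0.267,"dy": 0.102},
])

```text
t: 14.7
eef_pos: [0.4707, 0.268, 0.1905]
ee_rot: [3.141, -0.001, -1.609]
force: [0.3, 0.0, 0.4]
width: 0.0849
gripper_force: 0.0
```

Create cap.py:
```python
from h import *
T=tool();f=arm.grab_frame('wrist')[:,:,::-1].copy()
h=cv2.cvtColor(f,cv2.COLOR_BGR2HSV);m=cv2.inRange(h,(3,150,60),(16,255,255))
cv2.imwrite('pics/capw.png',f)
k=max(cv2.findContours(m,0,1)[0],key=cv2.contourArea);hu=cv2.convexHull(k)
e=cv2.fitEllipse(hu);print(T[:3,3],e,cv2.boundingRect(hu),proj('wrist',[.4507,.2929,.005],T),onz(ray('wrist',e[0],T),.005))
```

```bash
python3 cap.py
```

```text
[0.4707 0.268  0.1905] ((336.5543212890625, 236.28514099121094), (67.1527328491211, 69.653564453125), 78.00052642822266) (302, 203, 70, 67) [337.1068 236.9943] [0.4512 0.2922 0.005 ]
```

Run:
```python
from h import *
go([.451,.2925,.0085],-1.608)
```

```text
go [-0.0243  0.0207  0.1821] turn -0.0014
```

pendant([
  {"aperture": 0.085,"dx": -0.0245,"dy": 0.0205,"dz": 0.03},
  {"aperture": 0.085,"dx": -0.0245,"dy": 0.0205,"dz": 0.07},
  {"aperture": 0.085,"dx": -0.0245,"dy": 0.0205,"dz": 0.11},
  {"aperture": 0.085,"dx": -0.0245,"dy": 0.0205,"dz": 0.14},
  {"aperture": 0.085,"dx": -0.0245,"dy": 0.0205,"dz": 0.16},
  {"aperture": 0.085,"dx": -0.0245,"dy": 0.0205,"dz": 0.172},
  {"aperture": 0.085,"dx": -0.0245,"dy": 0.0205,"dz": 0.181},
  {"aperture": 0.085,"dx": -0.0245,"dy": 0.0205,"dz": 0.181},
  {"aperture": 0.085,"dx": -0.0245,"dy": 0.0205,"dz": 0.181},
])

```text
t: 15.5
eef_pos: [0.4516, 0.2933, 0.0099]
ee_rot: [3.142, -0.0, -1.61]
force: [-0.1, -0.3, -0.0]
width: 0.085
gripper_force: 0.0
```

```bash
python3 - <<'E'
from h import *
go([.451,.2925,.0085],-1.608)
E
```

```text
go [0.0008 0.0006 0.0014] turn -0.0015
```

pendant([
  {"aperture": 0.03},
  {"aperture": 0.03},
  {"aperture": 0.03},
  {"aperture": 0.03},
  {"aperture": 0.03},
  {"aperture": 0.03},
  {"aperture": 0.03},
  {"aperture": 0.03},
  {"aperture": 0.03},
  {"aperture": 0.03},
], force=50)

```text
t: 16.33
eef_pos: [0.451, 0.2942, 0.0098]
ee_rot: [-3.142, 0.0, -1.608]
force: [-2.4, 1.0, 2.0]
width: 0.0392
gripper_force: 50.0
```

pendant([
  {"aperture": 0.03,"dz": -0.01},
  {"aperture": 0.03,"dz": -0.04},
  {"aperture": 0.03,"dz": -0.08},
  {"aperture": 0.03,"dz": -0.09},
  {"aperture": 0.03,"dz": -0.09},
  {"aperture": 0.03,"dz": -0.09},
])

```text
t: 16.83
eef_pos: [0.4512, 0.2945, 0.101]
ee_rot: [-3.14, 0.002, -1.609]
force: [0.1, -0.9, -0.7]
width: 0.0395
gripper_force: 50.0
```

```bash
cat > chk.py <<'E'
from h import *
import sys
T=tool();f=arm.grab_frame('wrist')[:,:,::-1].copy()
m=cv2.inRange(cv2.cvtColor(f,cv2.COLOR_BGR2HSV),(3,150,60),(16,255,255))
k=max(cv2.findContours(m,0,1)[0],key=cv2.contourArea)
print(T[:3,3],'seen',cv2.boundingRect(k))
a=np.linspace(0,2*np.pi,100)
for ox in (-.002,0,.002):
    q=np.array([proj('wrist',(T@[ox+.033*np.cos(t),.033*np.sin(t),zz,1])[:3],T) for t in a for zz in(.0035,.0095)])
    print(ox,q.min(0),q.max(0))
cv2.imwrite('pics/held.png',f)
for n in('top','scene'):
    g=arm.grab_frame(n)[:,:,::-1].copy();cv2.imwrite(f'pics/held_{n}.png',g)
go([.5650,-.0224,.1],-1.608)
E
python3 chk.py
```

```text
[0.4512 0.2945 0.101 ] seen (247, 228, 138, 104)
-0.002 [244.1546 231.4145] [385.1625 363.3386]
0 [243.9196 227.2043] [385.3866 359.8349]
0.002 [243.6831 222.966 ] [385.6121 356.3095]
go [ 0.3113 -0.1264 -0.0009] turn -0.0005
```

pendant([
  {"aperture": 0.03,"dx": 0.035,"dy": -0.014},
  {"aperture": 0.03,"dx": 0.07,"dy": -0.028},
  {"aperture": 0.03,"dx": 0.105,"dy": -0.043},
  {"aperture": 0.03,"dx": 0.14,"dy": -0.057},
  {"aperture": 0.03,"dx": 0.175,"dy": -0.071},
  {"aperture": 0.03,"dx": 0.21,"dy": -0.085},
  {"aperture": 0.03,"dx": 0.245,"dy": -0.1},
  {"aperture": 0.03,"dx": 0.28,"dy": -0.114},
  {"aperture": 0.03,"dx": 0.3,"dy": -0.122},
  {"aperture": 0.03,"dx": 0.312,"dy": -0.127},
  {"aperture": 0.03,"dx": 0.312,"dy": -0.127},
  {"aperture": 0.03,"dx": 0.312,"dy": -0.127},
  {"aperture": 0.03,"dx": 0.312,"dy": -0.127},
])

```text
t: 18.07
eef_pos: [0.5657, -0.0218, 0.0991]
ee_rot: [3.14, -0.0, -1.608]
force: [0.5, -0.6, -1.4]
width: 0.0397
gripper_force: 50.0
```

```bash
python3 - <<'E'
from h import *
import time
T=tool();print(T[:3,3]);go([.5650,-.0224,.06],-1.608)
arm.grab_frame('wrist');go([.5650,-.0224,.06],-1.608);arm.grab_frame('wrist');go([.5650,-.0224,.06],-1.608)
E
```

```text
[ 0.5657 -0.0218  0.0991]
go [0.0006 0.0006 0.0391] turn -0.0001
go [0.0009 0.0007 0.0394] turn 0.0007
go [0.0011 0.0008 0.0396] turn 0.0011
```

pendant([
  {"aperture": 0.03,"dx": 0.0007,"dz": 0.03},
  {"aperture": 0.03,"dx": 0.0007,"dz": 0.045},
  {"aperture": 0.03,"dx": 0.0007,"dz": 0.052},
  {"aperture": 0.03,"dx": 0.0007,"dz": 0.056},
  {"aperture": 0.03,"dx": 0.0007,"dz": 0.059},
  {"aperture": 0.03,"dx": 0.0007,"dz": 0.059},
], force=60)

```text
t: 18.67
eef_pos: [0.5665, -0.0227, 0.0409]
ee_rot: [-3.141, -0.0, -1.608]
force: [-1.1, -0.1, -0.5]
width: 0.0396
gripper_force: 60.0
```

pendant([
  {"aperture": 0.03,"dz": 0.002},
  {"aperture": 0.03,"dz": 0.004},
  {"aperture": 0.03,"dz": 0.005},
  {"aperture": 0.03,"dz": 0.005},
])

```text
t: 19.0
eef_pos: [0.5668, -0.0228, 0.0364]
ee_rot: [-3.14, 0.001, -1.608]
force: [-1.7, 3.5, 3.2]
width: 0.0391
gripper_force: 60.0
```

pendant([
  {"aperture": 0.03,"dz": 0.0015},
  {"aperture": 0.03,"dz": 0.003},
  {"aperture": 0.03,"dz": 0.0045},
  {"aperture": 0.03,"dz": 0.006},
  {"aperture": 0.03,"dz": 0.006},
])

```text
t: 19.42
eef_pos: [0.5663, -0.0223, 0.0298]
ee_rot: [-3.141, 0.001, -1.608]
force: [-0.9, 4.9, -1.4]
width: 0.0396
gripper_force: 60.0
```

pendant([
  {"aperture": 0.03,"dz": 0.002},
  {"aperture": 0.03,"dz": 0.004},
  {"aperture": 0.03,"dz": 0.006},
  {"aperture": 0.03,"dz": 0.006},
])

```text
t: 19.75
eef_pos: [0.5663, -0.0231, 0.0239]
ee_rot: [-3.142, -0.0, -1.608]
force: [0.1, 0.0, -0.5]
width: 0.0395
gripper_force: 60.0
```

pendant([
  {"aperture": 0.03,"dz": 0.001},
  {"aperture": 0.03,"dz": 0.002},
  {"aperture": 0.03,"dz": 0.002},
  {"aperture": 0.03,"dz": 0.002},
])

```text
t: 20.08
eef_pos: [0.5662, -0.0231, 0.0238]
ee_rot: [-3.141, -0.0, -1.608]
force: [-9.1, 3.4, 20.3]
width: 0.0393
gripper_force: 60.0
```

pendant([
  {"aperture": 0.03,"dz": 0.0007},
  {"aperture": 0.03,"dz": 0.0007},
  {"aperture": 0.03,"dz": 0.0007},
  {"aperture": 0.03,"dz": 0.0007},
  {"aperture": 0.03,"dz": 0.0007},
  {"aperture": 0.03,"dz": 0.0007},
])

```text
t: 20.58
eef_pos: [0.5663, -0.0231, 0.0237]
ee_rot: [-3.141, -0.0, -1.608]
force: [-10.6, 4.3, 27.0]
width: 0.0395
gripper_force: 60.0
```

```bash
python3 chk.py
```

Run:
```python
from h import *
f=cv2.imread('pics/held_scene.png');m=cv2.inRange(cv2.cvtColor(f,cv2.COLOR_BGR2HSV),(3,150,60),(16,255,255))
k=max(cv2.findContours(m,0,1)[0],key=cv2.contourArea);print(cv2.boundingRect(k),cv2.contourArea(k))
a=np.linspace(0,2*np.pi,200)
for zz in(.014,.016,.022):
    q=np.array([proj('scene',[.565+.033*np.cos(t),-.0224+.033*np.sin(t),zz]) for t in a]);print(zz,q.min(0),q.max(0))
```

```text
[ 0.5663 -0.0231  0.0237] seen (247, 229, 138, 103)
-0.002 [244.1581 231.4152] [385.1655 363.3389]
0 [243.9231 227.205 ] [385.3896 359.8352]
0.002 [243.6866 222.9667] [385.6152 356.3099]
go [-0.0007  0.0012 -0.0762] turn 0.0005
(0, 142, 179, 106) 3145.5
0.014 [328.6506 259.2634] [360.5478 284.1229]
0.016 [328.6608 258.6524] [360.6003 283.5213]
0.022 [328.6916 256.8098] [360.7588 281.707 ]
```

```bash
python3 -c "
from station import arm
print(arm.job_done())"
```

```text
the job is handed in; nothing more can be done
None
```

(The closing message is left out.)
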